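Ease a moulded radio case shell out of its open hand mould

ROBOT

A 7-joint arm with a two-finger parallel gripper is mounted at the origin on the work surface. World frame = base frame: x ahead of the robot, y to its left, z up, the work surface at z = 0. Lengths are in m, angles in degrees, forces in N, time in s.
With the tool pointing down it reaches from about 0.425 to 0.875 m from the base axis. Payload 4.7 kg.
Tool frame: the origin (TCP) lies between the finger pads; the fingertips stand 11 mm ahead of it and the grasp point (between the pads) lies 8 mm behind it (env.tcp_to_tips is the distance from the TCP to the fingertips, in m); z points along the fingers, y is the line along which they close (so a half turn about z gives the same grasp; the last joint's range is limited). The gripper opens to 87 mm and grips with 3 to 60 N. Pads are 19 mm wide; open, the fingers measure 117 mm over their backs; the gripper's body (75 mm by 190 mm) begins 51 mm behind the grasp point.
Start: joints at [76.037, 18.392, -4.016, 83.108, 1.295, 78.541, -3.26], TCP at [0.166, -0.629, 0.234] pointing down, gripper open.
Joint ranges: [-163.93, 163.93], [-17.29, 119.83], [-79.2, 71.16], [3.27, 140.29], [-89.18, 269.18], [5.43, 117.66], [-154.24, 154.24]. Speed limits (degrees/s): [147.25, 147.25, 180, 180, 180, 180, 180].

INTERFACE

Orientations are given as [roll, pitch, yaw] about the fixed x, y, z axes, in that order (R = Rz(yaw) Ry(pitch) Rx(roll)).
In Python, from cell import env, viewer gives the robot as it stands.
- The arm moves only by the tool step_arm, never from a script. Its arguments are lists of equal length, an entry for each row: "delta_pos": the shift along the tool's x, y, z in units of 0.2 m (1.0 is 0.2 m), a list of three; "rot": the turn, a rotation vector about the tool's x, y, z in units of 1.5 rad (1.0 is 1.5 rad), a list of three; "gripper": the gripper command: -1 is shut, 1 is fully open, values between are in proportion. A call has 1 to 20 rows; each row is the pose to reach, as a shift and turn from the pose commanded when the call began, along the tool's axes at that moment; what a row does not reach only later rows make up. A row lasts 1/8 s, in which the tool goes at most 62.5 mm and 10.7 degrees, less where a joint would pass 70% of its speed; a pose out of reach is approached as far as the arm can. A call with a number of a shift or a turn outside -1 to 1 is refused whole. A call with a gripper value outside its range is refused whole. The fingers move at their own pace and stop on an object; "squeeze" is the grip in N (left out, the last holds). Time passes only in rows, so rows that repeat a pose let the fingers close. It gives the time, the measured TCP pose, the force, the opening and the grip force at its end, in the units of the state.
- env.get_obs(): the state, without advancing time (a new reading comes with each control period).
- viewer.read_camera(name): name is "side" or "top" or "wrist"; returns a dict with "img" (384x512x3 uint8, red, green, blue), "fx", "fy", "cx", "cy" (pixels), "pose" (4x4, takes a point from camera to world coordinates). Camera axes: x right, y down, z forward; pixel columns grow to the right and rows downward; lengths in m; the calibration is good to about 2 mm. The wrist camera is an equidistant fisheye: a pixel r from the principal point sees the ray r / f radians off the axis. A picture is of the moment at which its call begins. There is no depth.
- env.sign_off(): hands the job in; it is judged then, once.
The state is a dict: "time_s": time; "qpos": joint angles; "joint_velocities": joint speeds; "effort": joint torques, N m; "tool_pos": TCP position; "tool_rot": TCP orientation; "force": force on the tool from outside, world axes, zero at the start; "wrist_torque": the same for the moment, N m; "grip_width": finger opening in m; "grasp_force": force on a finger pad.
Only numpy, scipy, OpenCV 4.12 (cv2) and the standard library are available. Lean on these libraries where they do the work, as an engineer would, in place of code of your own. Each camera call takes 0.05 s, during which the arm holds its last target. There are 200 camera calls.

TASK

Take the cream radio case shell out of the open bench mould without touching the propped upper half: two tongues hook its far long side under the mould wall, so tip its near long side up first, draw it towards the robot until the tongues are out, and never force it. Set it down gently, open side up as it came, in the free half of the cork-lined tray, side by side with the finished shell and parallel to it, and let go. Leave the finished shell, the tuning dial, the ferrite rod and the speaker grille where they are.

Things in the scene. Friction and masses are not known exactly. Their poses are not given: they have to be found in the camera images.
- shell_center (a point): Centre, half-way up, of the cream plastic case shell in the mould: an open-topped pan 120 mm long (x), 62 mm wide (y, grip it here), 30 mm high, walls 3 mm, about 60 g, lying face down, z up. Its far long side is +y (away from the robot): two tongues stick out of it by 6 mm, 12 mm wide, 3 mm thick, at x = -50 and +45 mm, 9 to 12 mm above the underside.
- cavity (a point): Centre of the cavity floor in the fixed steel lower half, 45 mm above the bench; z up, +x level towards the hinge (to the robot's right within 20 deg), +y away from the robot. Cavity 123 x 65 mm (1.5 mm clear round the shell); both ends and the +y side are 18 mm deep, the -y side only 8 mm. The steel block reaches x = -85 to 100 mm, y = +-75 mm; a 14 mm base plate x = -115 to 150 mm, y = +-95 mm.
- slot (a point): Floor of the hand slot cut right through the cavity's +y side wall, 54 mm from the centre line; the -y wall has the same. Room for the fingers beside the shell: from x = -40 to +30 mm in the cavity's frame, open to the outside, floor 6 mm lower than the cavity floor. Axes as the cavity's.
- undercut (a point): A point in the undercut groove of the cavity's +y wall that takes the tongues: 8 mm deep, 7 to 13.5 mm above the cavity floor, a 4.5 mm ledge over it. The shell can rise straight only 1.5 mm, then locks. Roll it 10 to 14 deg about its far lower edge (near side up, clear of the 8 mm wall), easing it 4 mm to -y as it turns, draw it 8 mm or more on to -y, then lift.
- upper (a joint): Opening angle (rad, 0 = shut) of the mould's upper half; 0.95 to 1.06 at start, held by stiff friction. Hinge pin along y at x = 115 mm, z = 18 mm of the cavity frame. Its flat underside, 150 mm wide, runs 200 mm up from the pin, over the cavity, at this angle; a core stands 15 mm out of it, 58 to 172 mm from the pin; it is 36 mm thick. Not to be touched.
- upper_lip (a point): Middle of the upper half's front lower edge, 200 mm from the pin; beyond it a handle with a 70 mm cross bar goes on to 261 mm. The upper half leans over the shell and leaves no room for an upright gripper; one leaning 30 to 45 deg away from the hinge (fingers pointing down and towards the hinge) goes in under it.
- tray: Wooden tray fixed on the bench, origin at the centre of its underside, x to the robot's right (within 12 deg), y away from the robot, z up. Outside 214 mm (x) by 304 mm (y); cork floor inside 200 by 290 mm, 10 mm above the bench; rim 7 mm thick, 22 mm high. The finished shell lies lengthwise along x in the -y half; the +y half is free.
- tray_free (a point): Centre of the free (+y) half of the tray, on the cork, 68 mm from the tray's centre line; axes as the tray's. The place for the shell.
- done_center (a point): Centre, half-way up, of the finished shell, the same in shape as the other, lying open side up in the -y half of the tray. Leave alone.
- dial_center (a point): Centre of the brass-rimmed tuning dial, 60 mm across, 14 mm high with its knob, flat on the bench. Leave alone.
- rod_center (a point): Centre of the black ferrite rod antenna, 140 mm long (x), 16 mm high over its coil cheeks, lying beyond the work. Leave alone.
- grille_center (a point): Centre of the chrome speaker grille, 110 mm by 66 mm by 5 mm, lying flat beyond the work. Leave alone.
Mind the look-alikes: they are no part of the job. Leave any black look-alike of the part that bears shell_center alone.

How it is judged:
By the outcome, as a careful person would: the job done as asked, in the order asked, and still so for the second after the job is handed in, with the robot touching nothing.
It also fails if it takes over 53 s, if anything falls off the work surface, if the arm or the gripper's body presses on something with over 40 N, if the wrist force passes 120 N, or if a joint passes its speed limit or range.

## Working session

There is one attempt and no reset: what is moved stays moved. The work goes in short steps, Python scripts to look and compute and a tool call to move; the robot and the scene stay as the last step left them, time stands still between calls to the robot, and variables do not carry over. Pictures are saved under pics/ and viewed, at most 13 in all, crops included, and the job is handed in when it is done.

Besides the shell and the picture viewer there is one more tool, called after "Call:" as name(argument=value, ...) on one line, values as JSON. step_arm: Moves the arm, as the interface text tells. Shifts and turns lie within -1 to 1; 1 stands for 0.2 m of shift or 1.5 rad of turn. Its arguments: {"type":"object","properties":{"delta_pos":{"type":"array"},"rot":{"type":"array"},"gripper":{"type":"array"},"squeeze":{"type":"number"}},"required":["delta_pos","rot","gripper"]}

```bash
ls; mkdir -p pics; python3 - <<'E'
from cell import env, viewer
import cv2, numpy as np
for n in ("top","side"):
    r=viewer.read_camera(n); cv2.imwrite(f"pics/{n}0.png",r["img"][:,:,::-1]); np.savez(f"pics/{n}0.npz",**r)
    print(n,r["fx"],r["fy"],r["cx"],r["cy"]);print(np.round(r["pose"],3))
o=env.get_obs();print(o["tool_pos"],o["tool_rot"],o["grip_width"],o["time_s"])
E
```

```text
pics
top 370.4960222514031 370.4960222514031 256.3735462915437 191.87083580776488
[[ 0.005 -0.987  0.16   0.372]
 [-1.    -0.008 -0.017  0.011]
 [ 0.018 -0.16  -0.987  1.128]
 [ 0.     0.     0.     1.   ]]
side 426.53187668609644 426.53187668609644 250.03351358395756 184.53406997107862
[[-0.966 -0.205  0.157  0.397]
 [-0.258  0.73  -0.633  0.729]
 [ 0.015 -0.652 -0.758  0.93 ]
 [ 0.     0.     0.     1.   ]]
[ 0.16556383 -0.62808374  0.23258193] [-1.79904072e+02  5.47017260e-03  1.47728939e+01] 0.08697011489164834 0.1
```

View pics/top0.png

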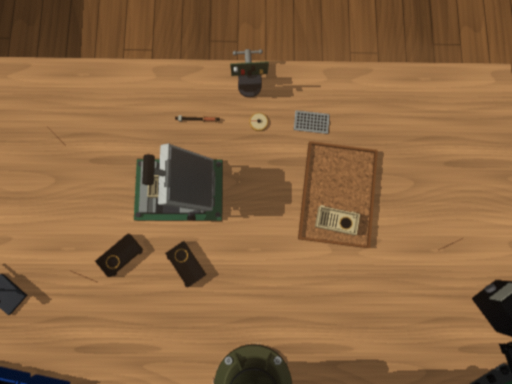

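View pics/side0.png

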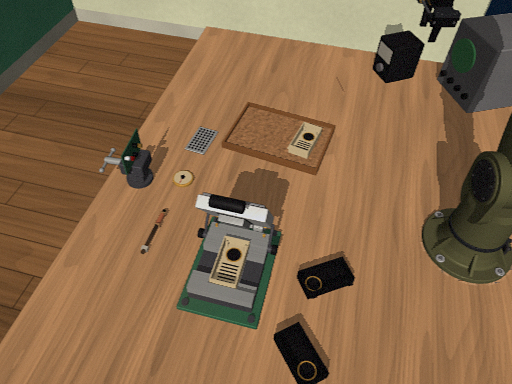

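```bash
cat > h.py <<'E'
import numpy as np, cv2
def load(n): return dict(np.load(f"pics/{n}.npz"))
def rays(r,px,fish=False):
    px=np.atleast_2d(px).astype(float)
    u=(px[:,0]-r["cx"])/r["fx"]; v=(px[:,1]-r["cy"])/r["fy"]
    if fish:
        t=np.hypot(u,v); s=np.where(t>1e-9,np.sin(t)/np.maximum(t,1e-9),1); d=np.c_[u*s,v*s,np.cos(t)]
    else: d=np.c_[u,v,np.ones_like(u)]
    return r["pose"][:3,3], d@r["pose"][:3,:3].T
def plane(r,px,z,fish=False):
    o,d=rays(r,px,fish); return o+d*((z-o[2])/d[:,2])[:,None]
def proj(r,P,fish=False):
    P=np.atleast_2d(P); c=(P-r["pose"][:3,3])@r["pose"][:3,:3]
    if fish:
        h=np.hypot(c[:,0],c[:,1]); t=np.arctan2(h,c[:,2]); k=t/np.maximum(h,1e-9); a=c[:,:2]*k[:,None]
    else: a=c[:,:2]/c[:,2:]
    return a*[r["fx"],r["fy"]]+[r["cx"],r["cy"]]
def hsv(r): return cv2.cvtColor(r["img"],cv2.COLOR_RGB2HSV)
def rect(r,m,z,fish=False):
    n,l,s,c=cv2.connectedComponentsWithStats(m.astype(np.uint8)); out=[]
    for i in range(1,n):
        if s[i,4]<60: continue
        cs,_=cv2.findContours((l==i).astype(np.uint8),0,1)
        p=plane(r,max(cs,key=len)[:,0],z,fish)[:,:2].astype(np.float32)
        q=cv2.minAreaRect(p*1000); out.append((s[i,:],q))
    return out
def crop(r,x0,y0,x1,y1,k,name):
    cv2.imwrite(name,cv2.resize(r["img"][y0:y1,x0:x1,::-1],None,fx=k,fy=k,interpolation=cv2.INTER_CUBIC))
E
python3 - <<'E'
from h import *
for n in("top0","side0"):
    r=load(n);H=hsv(r).astype(int)
    g=(H[...,0]>60)&(H[...,0]<95)&(H[...,1]>90)&(H[...,2]>40)
    for s,q in rect(r,g,.014): print(n,"green",s,np.round(q[0],1),np.round(q[1],1),round(q[2],1))
    c=(H[...,0]>18)&(H[...,0]<32)&(H[...,1]>30)&(H[...,1]<130)&(H[...,2]>170)
    for s,q in rect(r,c,.075): print(n,"cream75",s,np.round(q[0],1),np.round(q[1],1),round(q[2],1))
    for s,q in rect(r,c,.040): print(n,"cream40",s[:2],np.round(q[0],1),np.round(q[1],1),round(q[2],1))
a=load("top0");b=load("side0")
crop(a,120,125,240,235,4,"pics/a.png");crop(b,165,180,295,335,4,"pics/b.png")
x=cv2.imread("pics/a.png");y=cv2.imread("pics/b.png")[:600]
H=max(x.shape[0],y.shape[0]);f=lambda i:cv2.copyMakeBorder(i,0,H-i.shape[0],0,0,0)
z=np.hstack([f(x),f(y)]);cv2.imwrite("pics/ab.png",cv2.resize(z,(800,int(z.shape[0]*800/z.shape[1]))))
print(z.shape)
E
```

```text
top0 cream75 [251 113  16  16 158] [758.2 -12.4] [46.6 44.6] 0.4
top0 cream75 [330 211  25  21 130] [ 461.2 -250.6] [73.9 44. ] 77.8
top0 cream40 [251 113] [771.1 -13.1] [48.2 46.1] 0.4
top0 cream40 [330 211] [ 464.2 -259.3] [76.4 45.5] 77.8
side0 green [   0    0   73   74 3018] [1643.1 -627.8] [293.3 584.4] 35.7
side0 green [452  38  24  35 616] [ -40.5 -906.4] [257.5  85.6] 85.8
side0 green [271 231  10  14  74] [478.1 120.3] [43.1 17. ] 87.0
side0 green [188 238  17  41 107] [650.3 228.3] [  9.8 117.5] 0.9
side0 green [ 177  253   98   76 1534] [561.4 266.8] [186.8 196.5] 0.4
side0 cream75 [   73     0   417    62 12641] [ 637.1 -798. ] [1758.1  456.6] 16.7
side0 cream75 [301 122  21  15 127] [ 455.2 -245.2] [51.9 54.4] 87.9
side0 cream75 [288 145  20  13 116] [ 477.3 -143.1] [28.9 60.5] 79.5
side0 cream75 [174 171  18  13 123] [755.8  37.7] [43.2 45. ] 56.0
side0 cream75 [220 236  29  39 294] [562.1 232. ] [59.7 91.3] 0.1
side0 cream75 [210 278  26  10  80] [560.8 307.5] [57.6 10.8] 3.0
side0 cream40 [73  0] [ 646.9 -860.5] [1830.1  475.3] 16.7
side0 cream40 [301 122] [ 457.6 -285. ] [54.1 56.6] 87.9
side0 cream40 [288 145] [ 480.6 -178.8] [30.1 63. ] 79.5
side0 cream40 [174 171] [770.4   9.4] [45.  46.8] 56.0
side0 cream40 [220 236] [568.8 211.6] [62.1 95. ] 0.1
side0 cream40 [210 278] [567.5 290.2] [59.9 11.2] 3.0
(600, 1000, 3)
```

View pics/ab.png

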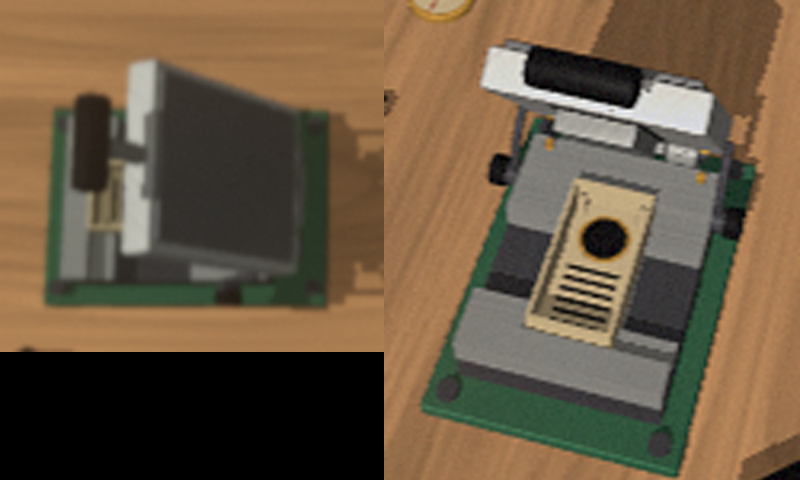

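```bash
python3 - <<'E'
from h import *
a=load("top0");b=load("side0")
ta=np.array([(45,305),(328,307),(53,108),(327,112)])/3.2+[120,125]
print("top plate",np.round(plane(a,ta,.014)*1000,1))
sb=np.array([(578-384,180),(657-384,190),(525-384,325),(612-384,345)])/3.2+[165,180]
print("side rim",np.round(plane(b,sb,.075)*1000,1))
pb=np.array([(423-384,408),(678-384,475),(755-384,163)])/3.2+[165,180]
print("side plate",np.round(plane(b,pb,.014)*1000,1))
bb=np.array([(455-384,346),(667-384,385)])/3.2+[165,180]
print("side block top far",np.round(plane(b,bb,.063)*1000,1))
# shell mask finer in side
H=hsv(b).astype(int); m=(H[...,0]>15)&(H[...,0]<32)&(H[...,1]>25)&(H[...,1]<150)&(H[...,2]>90)
m[:225]=0;m[:,:200]=0;m[:,260:]=0;m[300:]=0
m=cv2.morphologyEx(m.astype(np.uint8),cv2.MORPH_CLOSE,np.ones((9,9)))
for s,q in rect(b,m,.075):print(s,q)
# tray: wood rim; use cork floor mask
for r,n in((a,"top"),(b,"side")):
    H=hsv(r).astype(int);V=r["img"].astype(int)
    px=(340,190) if n=="top" else (260,130)
    print(n,H[px[1],px[0]], H[30:34,0:1].tolist()[0])
    c=np.array([plane(r,(x,y),.01)[0] for x,y in ([(313,143),(382,150),(376,247),(299,239)] if n=="top" else [(249,104),(335,125),(320,172),(222,139)])])
    print(np.round(c*1000,1))
crop(a,285,130,395,260,4,"pics/c.png")
E
```

```text
top plate [[464.1 357.1  14. ]
 [463.9  93.1  14. ]
 [653.3 360.4  14. ]
 [651.9  97.7  14. ]]
side rim [[588.9 188.4  75. ]
 [529.7 181.2  75. ]
 [589.1 312.5  75. ]
 [527.  311.   75. ]]
side plate [[651.6 363.4  14. ]
 [465.5 362.8  14. ]
 [469.3  95.8  14. ]]
side block top far [[633.3 334.6  63. ]
 [484.5 323.8  63. ]]
[ 208  234   43   55 1324] ((560.303955078125, 245.096923828125), (68.32380676269531, 137.8970489501953), 0.34826895594596863)
top [ 14 146 141] [[15, 156, 67]]
[[ 710.3 -184.8   10. ]
 [ 689.9 -401.3   10. ]
 [ 389.  -368.2   10. ]
 [ 411.6 -136.9   10. ]]
side [ 13 137 154] [[77, 121, 59]]
[[ 684.6 -387.1   10. ]
 [ 388.1 -360.3   10. ]
 [ 403.3 -141.5   10. ]
 [ 721.1 -197.3   10. ]]
```

View pics/c.png

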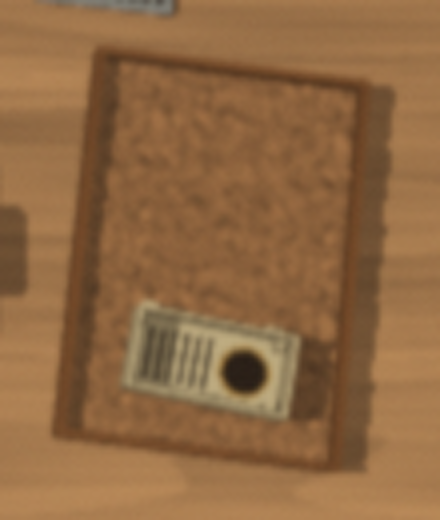

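```bash
cat >> h.py <<'E'
from scipy.spatial.transform import Rotation as Ro
def lean(yaw,th,roll=0):
    # yaw of tool x (deg), lean th, then roll about the level tool-x heading (near side up +)
    h=np.radians(yaw); ax=np.array([np.cos(h),np.sin(h),0])
    return Ro.from_rotvec(np.radians(roll)*ax)*Ro.from_euler("xyz",[180,th,yaw],degrees=True)
def delta(p0,R0,p,R):
    d=R0.inv().apply(np.array(p)-p0)/.2; w=(R0.inv()*R).as_rotvec()/1.5
    return np.round(d,3).tolist(),np.round(w,3).tolist()
def now():
    from cell import env
    o=env.get_obs(); return o["tool_pos"],Ro.from_euler("xyz",o["tool_rot"],degrees=True),o
E
python3 - <<'E'
from h import *
a=load("top0")
t=np.array([(97,47),(370,80),(342,468),(55,435)])/4+[285,130]
d=np.array([(140,305),(300,333),(285,418),(123,388)])/4+[285,130]
for n,p,z in(("tray",t,.022),("done",d,.040)):
    P=plane(a,p,z)[:,:2]*1000; print(n,np.round(P,1).tolist(),np.round(P.mean(0),1)); e=P[1]+P[2]-P[0]-P[3]; print(np.degrees(np.arctan2(e[1],e[0])), np.linalg.norm(e)/2); e=P[1]-P[2]+P[0]-P[3]; print(np.degrees(np.arctan2(e[1],e[0])),np.linalg.norm(e)/2)
R=lean(90,35);print(R.as_matrix().round(2))
p,R0,o=now()
W=[(.33,-.50,.40,20,0),(.47,-.34,.45,40,0),(.53,-.15,.46,60,0),(.52,.04,.46,80,0),(.48,.23,.46,90,0),(.50,.41,.38,90,35),(.559,.35,.2,90,35)]
for w in W:
    R=lean(w[3],w[4]); print(w,delta(p,R0,w[:3],R)); p,R0=np.array(w[:3]),R
E
```

```text
tray [[710.6, -171.2], [686.3, -382.8], [388.8, -347.7], [411.9, -134.6]] [ 549.4 -259.1]
-96.35785436144211 213.7125451713954
-6.851227541359766 300.26141003577595
done [[507.3, -196.6], [487.3, -315.0], [424.6, -301.5], [445.8, -182.7]] [ 466.2 -248.9]
-99.86020394904736 120.34882733801703
-12.476115502963594 63.57547329372092
[[ 0.    1.   -0.  ]
 [ 0.82 -0.   -0.57]
 [-0.57  0.   -0.82]]
(0.33, -0.5, 0.4, 20, 0) ([0.958, -0.411, -0.836], [-0.001, 0.0, -0.061])
(0.47, -0.34, 0.45, 40, 0) ([0.931, -0.512, -0.25], [0.0, 0.0, -0.233])
(0.53, -0.15, 0.46, 60, 0) ([0.84, -0.535, -0.05], [-0.0, 0.0, -0.233])
(0.52, 0.04, 0.46, 80, 0) ([0.798, -0.518, -0.0], [0.0, 0.0, -0.233])
(0.48, 0.23, 0.46, 90, 0) ([0.901, -0.362, -0.0], [0.0, 0.0, -0.116])
(0.5, 0.41, 0.38, 90, 35) ([0.9, 0.1, 0.4], [0.0, -0.407, -0.0])
(0.559, 0.35, 0.2, 90, 35) ([0.27, 0.295, 0.909], [0.0, 0.0, 0.0])
```

Call:
step_arm(delta_pos=[[0.96,-0.41,-0.84],[0.96,-0.41,-0.84],[0.96,-0.41,-0.84],[0.96,-0.41,-0.84],[0.96,-0.41,-0.84],[0.96,-0.41,-0.84]], rot=[[0,0,-0.06],[0,0,-0.06],[0,0,-0.06],[0,0,-0.06],[0,0,-0.06],[0,0,-0.06]], gripper=[1,1,1,1,1,1])

```text
time_s: 0.85
tool_pos: [0.331, -0.5001, 0.4017]
tool_rot: [180.0, 0.0, 20.0]
force: [0.2, -0.4, -0.5]
grip_width: 0.0871
grasp_force: 0.0
```

Call:
step_arm(delta_pos=[[0.93,-0.51,-0.25],[0.93,-0.51,-0.25],[0.93,-0.51,-0.25],[0.93,-0.51,-0.25],[0.93,-0.51,-0.25]], rot=[[0,0,-0.23],[0,0,-0.23],[0,0,-0.23],[0,0,-0.23],[0,0,-0.23]], gripper=[1,1,1,1,1])

```text
time_s: 1.48
tool_pos: [0.471, -0.3405, 0.4501]
tool_rot: [-179.9, 0.0, 39.8]
force: [0.1, 0.2, 0.1]
grip_width: 0.0871
grasp_force: 0.0
```

Call:
step_arm(delta_pos=[[0.84,-0.53,-0.05],[0.84,-0.53,-0.05],[0.84,-0.53,-0.05],[0.84,-0.53,-0.05],[0.84,-0.53,-0.05]], rot=[[0,0,-0.23],[0,0,-0.23],[0,0,-0.23],[0,0,-0.23],[0,0,-0.23]], gripper=[1,1,1,1,1])

```text
time_s: 2.1
tool_pos: [0.5314, -0.1544, 0.4602]
tool_rot: [-179.9, 0.1, 59.3]
force: [-0.9, -1.2, 0.4]
grip_width: 0.0865
grasp_force: 0.0
```

```bash
python3 - <<'E'
from h import *
from cell import viewer
r=viewer.read_camera("wrist"); np.savez("pics/w1.npz",**r); cv2.imwrite("pics/w1.png",r["img"][:,:,::-1]); print(r["fx"],r["pose"].round(3))
E
```

```text
297.3186396354542 [[ 0.86  -0.489 -0.146  0.569]
 [-0.51  -0.825 -0.242 -0.089]
 [-0.002  0.283 -0.959  0.612]
 [ 0.     0.     0.     1.   ]]
```

Call:
step_arm(delta_pos=[[0.8,-0.52,0],[0.8,-0.52,0],[0.8,-0.52,0],[0.8,-0.52,0],[0.8,-0.52,0]], rot=[[0,0,-0.24],[0,0,-0.24],[0,0,-0.24],[0,0,-0.24],[0,0,-0.24]], gripper=[1,1,1,1,1])

```text
time_s: 2.78
tool_pos: [0.5242, 0.0354, 0.461]
tool_rot: [-180.0, 0.1, 79.8]
force: [0.6, -0.2, -0.5]
grip_width: 0.087
grasp_force: 0.0
```

Call:
step_arm(delta_pos=[[0.9,-0.36,0],[0.9,-0.36,0],[0.9,-0.36,0],[0.9,-0.36,0],[0.9,-0.36,0]], rot=[[0,0,-0.12],[0,0,-0.12],[0,0,-0.12],[0,0,-0.12],[0,0,-0.12]], gripper=[1,1,1,1,1])

```text
time_s: 3.4
tool_pos: [0.4854, 0.2256, 0.4609]
tool_rot: [-180.0, 0.1, 90.2]
force: [-0.4, -0.6, -0.0]
grip_width: 0.087
grasp_force: 0.0
```

Call:
step_arm(delta_pos=[[0.9,0.1,0.4],[0.9,0.1,0.4],[0.9,0.1,0.4],[0.9,0.1,0.4],[0.9,0.1,0.4],[0.9,0.1,0.4]], rot=[[0,-0.41,0],[0,-0.41,0],[0,-0.41,0],[0,-0.41,0],[0,-0.41,0],[0,-0.41,0]], gripper=[1,1,1,1,1,1])

```text
time_s: 4.15
tool_pos: [0.5232, 0.3546, 0.3368]
tool_rot: [-171.7, 30.7, 91.8]
force: [1.2, -0.6, -1.4]
grip_width: 0.0871
grasp_force: 0.0
```

```bash
python3 - <<'E'
from h import *
p,R,o=now(); print(o["qpos"].round(1),p.round(4),o["tool_rot"].round(1)); print(delta(p,R,(.559,.38,.22),lean(90,35)))
E
```

```text
[-52.   35.4  12.7  54.3  11.9 116.7 -37.5] [0.5232 0.3546 0.3368] [-171.7   30.7   91.8]
([0.402, 0.245, 0.409], [-0.086, -0.049, 0.021])
```

Call:
step_arm(delta_pos=[[0.4,0.24,0.41],[0.4,0.24,0.41],[0.4,0.24,0.41],[0.4,0.24,0.41],[0.4,0.24,0.41]], rot=[[-0.085,-0.05,0.02],[-0.085,-0.05,0.02],[-0.085,-0.05,0.02],[-0.085,-0.05,0.02],[-0.085,-0.05,0.02]], gripper=[1,1,1,1,1])

```text
time_s: 4.78
tool_pos: [0.5565, 0.3839, 0.2265]
tool_rot: [179.8, 34.5, 90.2]
force: [0.2, -0.8, 0.6]
grip_width: 0.0869
grasp_force: 0.0
```

```bash
python3 - <<'E'
from h import *
from cell import viewer
r=viewer.read_camera("wrist"); np.savez("pics/w2.npz",**r); cv2.imwrite("pics/w2.png",r["img"][:,:,::-1])
p,R,o=now(); print(o["qpos"].round(1),p.round(4),o["tool_rot"].round(1)); print(delta(p,R,(.559,.35,.20),lean(90,35)))
E
```

```text
[-55.3  40.4  12.3  60.1  16.9 104.4 -43.1] [0.5561 0.3842 0.2261] [179.9  34.5  90.3]
([-0.067, 0.013, 0.205], [0.003, -0.006, 0.002])
```

View pics/w2.png

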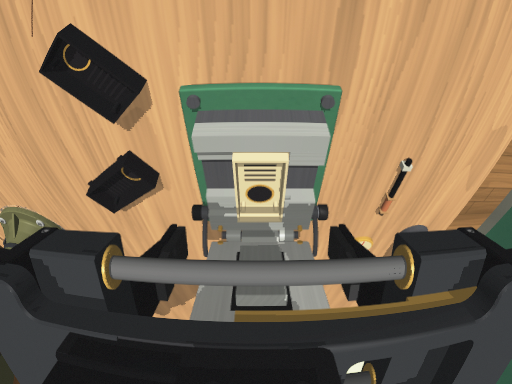

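```bash
python3 - <<'E'
from h import *
r=load("w2");H=hsv(r).astype(int)
m=(H[...,0]>15)&(H[...,0]<34)&(H[...,1]>20)&(H[...,1]<140)&(H[...,2]>120)
m[:140]=0;m[225:]=0;m[:,:222]=0;m[:,:]&=True;m[:,300:]=0
for y in (156,160,168,176,184,192,200,208,214):
    x=np.where(m[y])[0]; P=plane(r,[(x[0]-.5,y),(x[-1]+.5,y)],.075,True)*1000
    print(y,x[0],x[-1],P.round(1)[:,:2].tolist(),P.mean(0)[:2].round(1))
for x in (240,250,262,275,282):
    y=np.where(m[:,x])[0];P=plane(r,[(x,y[0]-.5),(x,y[-1]+.5)],.075,True)*1000;print(x,y[0],y[-1],P.round(1)[:,:2].tolist(),P.mean(0)[:2].round(1))
g=(H[...,0]>60)&(H[...,0]<95)&(H[...,1]>90)&(H[...,2]>30)
for y in (92,100,115,150):
    x=np.where(g[y])[0];P=plane(r,[(x[0]-.5,y),(x[-1]+.5,y)],.014,True)*1000;print("plate",P.round(1)[:,:2].tolist(),P.mean(0)[:2])
E
```

```text
156 232 288 [[527.2, 311.6], [588.8, 311.9]] [558.  311.7]
160 232 289 [[526.9, 305.5], [590.4, 305.9]] [558.6 305.7]
168 233 287 [[527.3, 293.0], [589.2, 293.2]] [558.2 293.1]
176 233 286 [[526.5, 279.7], [589.1, 279.9]] [557.8 279.8]
184 234 286 [[526.9, 265.6], [590.2, 265.8]] [558.6 265.7]
192 235 285 [[527.3, 250.6], [590.2, 250.8]] [558.8 250.7]
200 235 284 [[526.5, 234.6], [590.2, 234.8]] [558.3 234.7]
208 236 283 [[526.8, 217.5], [590.2, 217.7]] [558.5 217.6]
214 237 282 [[527.5, 203.8], [589.9, 204.0]] [558.7 203.9]
240 152 222 [[536.7, 318.1], [531.4, 183.1]] [534.  250.6]
250 152 222 [[547.3, 318.1], [545.5, 183.2]] [546.4 250.7]
262 152 222 [[560.0, 318.2], [562.4, 183.3]] [561.2 250.7]
275 152 222 [[573.8, 318.3], [580.8, 183.2]] [577.3 250.8]
282 152 218 [[581.3, 318.4], [590.0, 193.2]] [585.6 255.8]
plate [[465.4, 357.5], [651.0, 358.8]] [558.2087317  358.15748524]
plate [[464.8, 346.3], [651.8, 347.6]] [558.3352868  346.95353764]
plate [[465.1, 324.2], [652.1, 325.4]] [558.58300916 324.79121672]
plate [[465.2, 265.8], [651.9, 266.7]] [558.56397027 266.20830386]
```

```bash
python3 - <<'E'
from h import *
p,R,o=now(); L=lean(90,35); z=L.apply([0,0,1]); T=np.array([.5585,.251,.068])+.008*z; print(T)
print(delta(p,R,T-.06*z,L), delta(T-.06*z,L,T,L))
E
```

```text
[0.5585     0.24641139 0.06144678]
([-0.099, 0.008, 0.769], [0.003, -0.006, 0.002]) ([0.0, 0.0, 0.3], [0.0, 0.0, 0.0])
```

Call:
step_arm(delta_pos=[[-0.1,0.01,0.25],[-0.1,0.01,0.5],[-0.1,0.01,0.77],[-0.1,0.01,0.77],[-0.1,0.01,0.77]], rot=[[0.003,-0.006,0],[0.003,-0.006,0],[0.003,-0.006,0],[0.003,-0.006,0],[0.003,-0.006,0]], gripper=[1,1,1,1,1])

```text
time_s: 5.45
tool_pos: [0.5582, 0.282, 0.1096]
tool_rot: [-179.8, 35.1, 90.4]
force: [-0.0, -0.2, 0.4]
grip_width: 0.0872
grasp_force: 0.0
```

```bash
python3 - <<'E'
from h import *
p,R,o=now(); L=lean(90,35);print(p.round(4),o["tool_rot"].round(2)); print(delta(p,R,[.5585,.2464,.0614],L))
E
```

```text
[0.5582 0.282  0.1096] [-179.8    35.07   90.45]
([-0.007, 0.001, 0.3], [0.001, 0.001, 0.004])
```

Call:
step_arm(delta_pos=[[-0.007,0,0.1],[-0.007,0,0.2],[-0.007,0,0.26],[-0.007,0,0.3],[-0.007,0,0.3],[-0.007,0,0.3]], rot=[[0.001,0.001,0.004],[0.001,0.001,0.004],[0.001,0.001,0.004],[0.001,0.001,0.004],[0.001,0.001,0.004],[0.001,0.001,0.004]], gripper=[1,1,1,1,1,1])

```text
time_s: 6.2
tool_pos: [0.5574, 0.2456, 0.0594]
tool_rot: [-179.8, 35.1, 90.1]
force: [-0.7, -0.8, -0.5]
grip_width: 0.0873
grasp_force: 0.0
```

Call:
step_arm(delta_pos=[[0,0,0],[0,0,0],[0,0,0],[0,0,0],[0,0,0],[0,0,0],[0,0,0],[0,0,0]], rot=[[0,0,0],[0,0,0],[0,0,0],[0,0,0],[0,0,0],[0,0,0],[0,0,0],[0,0,0]], gripper=[0.6,0.5,0.45,0.4,0.3,0.2,0.2,0.2], squeeze=10)

```text
time_s: 7.2
tool_pos: [0.5595, 0.2451, 0.0598]
tool_rot: [179.9, 35.1, 90.0]
force: [5.5, 0.6, 0.1]
grip_width: 0.0617
grasp_force: 10.0
```

```bash
python3 - <<'E'
from h import *
p,R,o=now(); print(p.round(4),o["tool_rot"].round(2),o["force"].round(1),o["grasp_force"],o["grip_width"])
E
```

```text
[0.5595 0.2451 0.0598] [179.92  35.09  90.02] [5.5 0.6 0.1] 10.014905304684447 0.06170305503869087
```

```bash
cat >> h.py <<'E'
def tip(steps,E=np.array([.5895,0,.045])):
    p,R,o=now(); a0,s0,z0=steps[0]
    for a,s,z in steps[1:]:
        Q=Ro.from_rotvec([0,np.radians(a-a0),0]); e=E-[s0,0,-z0]
        q=e+Q.apply(p-e)+[-(s-s0),0,z-z0]; q=q/1000 if 0 else q
        d,w=delta(p,R,q,Q*R); print(a,s,z,d,w)
E
python3 - <<'E'
from h import *
tip([(0,0,0),(2,0,.0005),(4,.0005,.0005),(6,.001,.0005),(8,.002,.0005),(10.5,.0035,.0005),(13,.005,.0005)])
E
```

```text
2 0 0.0005 [-0.004, 0.003, -0.006] [0.019, 0.0, -0.013]
4 0.0005 0.0005 [-0.007, 0.003, -0.01] [0.038, 0.0, -0.027]
6 0.001 0.0005 [-0.01, 0.004, -0.015] [0.057, 0.0, -0.04]
8 0.002 0.0005 [-0.013, 0.002, -0.019] [0.076, 0.0, -0.054]
10.5 0.0035 0.0005 [-0.016, -0.001, -0.023] [0.1, 0.0, -0.07]
13 0.005 0.0005 [-0.02, -0.004, -0.028] [0.124, 0.0, -0.087]
```

Call:
step_arm(delta_pos=[[-0.002,0.002,-0.003],[-0.004,0.003,-0.006],[-0.007,0.003,-0.01],[-0.01,0.004,-0.015],[-0.01,0.004,-0.015]], rot=[[0.01,0,-0.007],[0.019,0,-0.013],[0.038,0,-0.027],[0.057,0,-0.04],[0.057,0,-0.04]], gripper=[0.2,0.2,0.2,0.2,0.2])

```text
time_s: 7.82
tool_pos: [0.5607, 0.2448, 0.063]
tool_rot: [-172.8, 34.9, 94.2]
force: [6.2, -0.4, -1.8]
grip_width: 0.0617
grasp_force: 10.1
```

```bash
python3 - <<'E'
from h import *
p,R,o=now(); print(p.round(4),o["tool_rot"].round(2),o["force"].round(1),o["wrist_torque"].round(2),o["grasp_force"],o["grip_width"])
Q=(R*lean(90,35.09).inv()).as_rotvec(degrees=True);print(Q.round(2))
tip([(6,.001,.0005),(8,.002,.0005),(10.5,.0035,.0005),(13,.005,.0005)])
E
```

```text
[0.5607 0.2448 0.063 ] [-172.78   34.88   94.16] [ 6.2 -0.4 -1.8] [ 0.74 -1.41  0.89] 10.105717267348382 0.06165599483327657
[-0.01  5.92  0.02]
8 0.002 0.0005 [-0.003, -0.002, -0.004] [0.019, 0.0, -0.013]
10.5 0.0035 0.0005 [-0.006, -0.006, -0.008] [0.043, 0.0, -0.03]
13 0.005 0.0005 [-0.009, -0.01, -0.013] [0.067, 0.0, -0.047]
```

Call:
step_arm(delta_pos=[[-0.0015,0,-0.002],[-0.003,-0.002,-0.004],[-0.0045,-0.004,-0.006],[-0.006,-0.006,-0.008],[-0.009,-0.01,-0.013],[-0.009,-0.01,-0.013]], rot=[[0.01,0,-0.007],[0.019,0,-0.013],[0.031,0,-0.022],[0.043,0,-0.03],[0.067,0,-0.047],[0.067,0,-0.047]], gripper=[0.2,0.2,0.2,0.2,0.2,0.2])

```text
time_s: 8.57
tool_pos: [0.5572, 0.2448, 0.0675]
tool_rot: [-164.0, 34.1, 99.0]
force: [2.6, 1.8, 6.7]
grip_width: 0.0621
grasp_force: 13.0
```

```bash
python3 - <<'E'
from h import *
from cell import viewer
p,R,o=now(); print(p.round(4),o["tool_rot"].round(2),o["force"].round(1),o["wrist_torque"].round(2),o["grasp_force"],o["grip_width"])
Q=(R*lean(90,35.09).inv()).as_rotvec(degrees=True);print(Q.round(2))
r=viewer.read_camera("wrist"); np.savez("pics/w3.npz",**r); crop(r,150,60,370,230,3,"pics/w3.png")
tip([(13,.005,.0005),(13,.009,.001),(13,.013,.0015),(13,.017,.002)])
E
```

```text
[0.5572 0.2448 0.0675] [-163.98   34.13   99.03] [2.6 1.8 6.7] [-0.01 -0.83  0.31] 12.977873012300734 0.0621316800426282
[-0.09 13.21 -0.11]
13 0.009 0.001 [0.001, -0.02, 0.002] [0.0, 0.0, 0.0]
13 0.013 0.0015 [0.002, -0.04, 0.004] [0.0, 0.0, 0.0]
13 0.017 0.002 [0.004, -0.06, 0.005] [0.0, 0.0, 0.0]
```

View pics/w3.png

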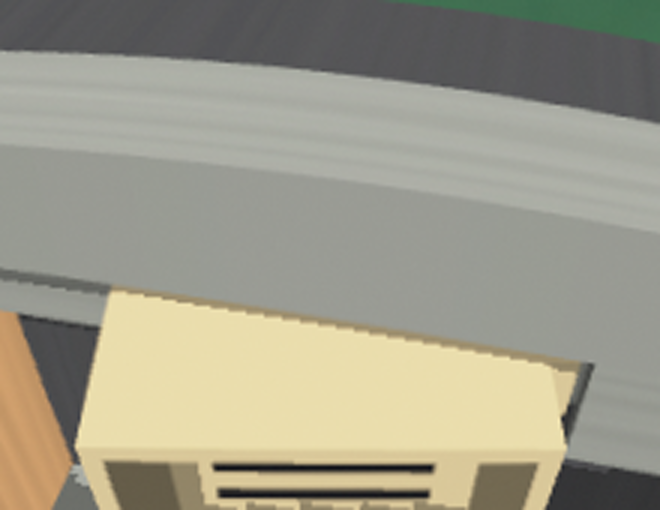

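Call:
step_arm(delta_pos=[[-0.002,-0.001,-0.003],[-0.001,-0.011,-0.002],[-0.001,-0.021,-0.001],[-0.001,-0.031,0],[0,-0.041,0.001],[0,-0.041,0.001]], rot=[[0,0,0],[0,0,0],[0,0,0],[0,0,0],[0,0,0],[0,0,0]], gripper=[0.2,0.2,0.2,0.2,0.2,0.2])

```text
time_s: 9.38
tool_pos: [0.5477, 0.2451, 0.0678]
tool_rot: [-163.9, 34.1, 99.1]
force: [1.6, 0.0, 4.6]
grip_width: 0.0621
grasp_force: 12.1
```

```bash
python3 - <<'E'
from h import *
p,R,o=now(); print(p.round(4),o["tool_rot"].round(2),o["force"].round(1),o["wrist_torque"].round(2),o["grasp_force"],o["grip_width"])
tip([(13,.013,.0015),(13,.017,.0020),(13,.021,.0025),(13,.021,.01),(13,.021,.022)])
E
```

```text
[0.5477 0.2451 0.0678] [-163.92   34.1    99.14] [1.6 0.  4.6] [ 0.11 -0.73  0.28] 12.08910811875457 0.06212223270250412
13 0.017 0.002 [0.001, -0.02, 0.002] [0.0, 0.0, 0.0]
13 0.021 0.0025 [0.002, -0.04, 0.004] [0.0, 0.0, 0.0]
13 0.021 0.01 [-0.019, -0.049, -0.026] [0.0, 0.0, 0.0]
13 0.021 0.022 [-0.052, -0.062, -0.074] [0.0, 0.0, 0.0]
```

Call:
step_arm(delta_pos=[[-0.001,-0.011,-0.002],[-0.001,-0.021,-0.002],[-0.001,-0.031,-0.001],[-0.001,-0.031,-0.001],[-0.01,-0.035,-0.014],[-0.019,-0.04,-0.026],[-0.019,-0.04,-0.026]], rot=[[0,0,0],[0,0,0],[0,0,0],[0,0,0],[0,0,0],[0,0,0],[0,0,0]], gripper=[0.2,0.2,0.2,0.2,0.2,0.2,0.2])

```text
time_s: 10.25
tool_pos: [0.5422, 0.245, 0.0763]
tool_rot: [-164.0, 34.1, 99.1]
force: [0.6, -0.5, -0.7]
grip_width: 0.0621
grasp_force: 10.0
```

```bash
python3 - <<'E'
from h import *
p,R,o=now(); print(p.round(4),o["tool_rot"].round(2),o["force"].round(1),o["wrist_torque"].round(2),o["grasp_force"],o["grip_width"])
L=lean(90,35)
q=p+[0,0,.02];print(delta(p,R,q,R))
q2=np.array([p[0],p[1]+.05,p[2]+.035]);print(delta(p,R,q2,R),delta(p,R,p+[0,.1,.06],L),delta(p,R,p+[0,.14,.11],L))
E
```

```text
[0.5422 0.245  0.0763] [-164.03   34.07   99.07] [ 0.6 -0.5 -0.7] [ 0.76 -0.38 -0.02] 9.99995731715444 0.062099499893202605
([-0.056, -0.023, -0.08], [0.0, 0.0, 0.0])
([0.106, -0.04, -0.283], [0.0, 0.0, 0.0]) ([0.241, -0.069, -0.527], [-0.126, 0.001, 0.088]) ([0.264, -0.126, -0.841], [-0.126, 0.001, 0.088])
```

```bash
python3 - <<'E'
from h import *
p,R,o=now();L=lean(90,35.1)
q=np.array([.542,.2455,.081]);print(delta(p,R,q,L))
for d in([0,.05,.005],[0,.13,.035],[0,.16,.13]): print(delta(q,L,q+d,L))
E
```

```text
([-0.011, -0.006, -0.02], [-0.126, 0.0, 0.088])
([0.19, -0.0, -0.164], [0.0, 0.0, 0.0])
([0.431, -0.0, -0.517], [0.0, 0.0, 0.0])
([0.281, -0.0, -0.992], [0.0, 0.0, 0.0])
```

Call:
step_arm(delta_pos=[[-0.003,-0.002,-0.005],[-0.006,-0.003,-0.01],[-0.009,-0.005,-0.015],[-0.011,-0.006,-0.02],[-0.011,-0.006,-0.02]], rot=[[-0.03,0,0.022],[-0.063,0,0.044],[-0.095,0,0.066],[-0.126,0,0.088],[-0.126,0,0.088]], gripper=[0.2,0.2,0.2,0.2,0.2])

```text
time_s: 10.88
tool_pos: [0.5411, 0.2461, 0.0808]
tool_rot: [-179.9, 35.1, 90.1]
force: [-0.4, -0.4, -0.8]
grip_width: 0.062
grasp_force: 10.0
```

```bash
python3 - <<'E'
from h import *
from cell import viewer
p,R,o=now(); print(p.round(4),o["tool_rot"].round(2),o["force"].round(1),o["grasp_force"],o["grip_width"])
r=viewer.read_camera("side"); np.savez("pics/s1.npz",**r); s=r["img"][185:335,165:295]
w=viewer.read_camera("wrist")["img"][100:230,160:360]
f=lambda i,k:cv2.resize(i,None,fx=k,fy=k,interpolation=cv2.INTER_CUBIC)
a=f(s,3);b=f(w,2);b=cv2.copyMakeBorder(b,0,a.shape[0]-b.shape[0],0,0,0)
cv2.imwrite("pics/s1.png",np.hstack([a,b])[:,:,::-1])
E
```

```text
[0.5411 0.2461 0.0808] [-179.94   35.11   90.12] [-0.4 -0.4 -0.8] 10.000135050823928 0.062033201408676075
```

View pics/s1.png

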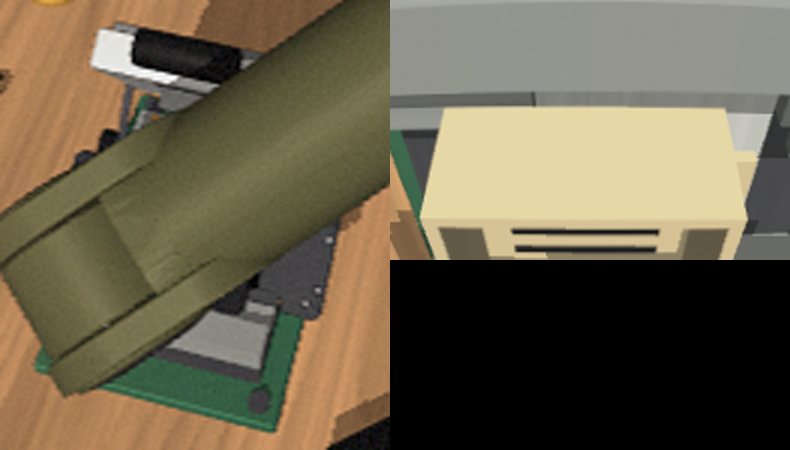

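Call:
step_arm(delta_pos=[[-0.009,0,-0.012],[0.06,0,-0.08],[0.19,0,-0.16],[0.31,0,-0.34],[0.43,0,-0.52],[0.43,0,-0.52],[0.43,0,-0.52]], rot=[[0,0,0],[0,0,0],[0,0,0],[0,0,0],[0,0,0],[0,0,0],[0,0,0]], gripper=[0.2,0.2,0.2,0.2,0.2,0.2,0.2])

```text
time_s: 11.85
tool_pos: [0.5423, 0.3745, 0.1158]
tool_rot: [-180.0, 35.2, 90.0]
force: [-1.2, 0.4, 0.2]
grip_width: 0.0619
grasp_force: 10.0
```

```bash
python3 - <<'E'
from h import *
p,R,o=now(); print(p.round(4),o["qpos"].round(1),o["tool_rot"].round(2),o["force"].round(1),o["grasp_force"],o["grip_width"])
E
```

```text
[0.5423 0.3745 0.1158] [-55.7  42.9  11.3  69.1  16.2  94.6 -48.1] [-179.99   35.24   89.96] [-1.2  0.4  0.2] 9.999719555951287 0.061948039295696276
```

```bash
python3 - <<'E'
from h import *
p,R,o=now()
W=[(.51,.385,.24,90,26),(.49,.385,.36,90,12),(.48,.38,.46,90,0),(.52,.19,.46,85,0),(.54,.0,.46,80,0)]
for w in W:
    q=lean(w[3],w[4]); print(w,delta(p,R,w[:3],q)); p,R=np.array(w[:3]),q
r=load("w1");H=hsv(r).astype(int)
m=(H[...,0]>18)&(H[...,0]<32)&(H[...,1]>30)&(H[...,1]<130)&(H[...,2]>130)
m=cv2.morphologyEx(m.astype(np.uint8),cv2.MORPH_CLOSE,np.ones((9,9)))
for s,q in rect(r,m,.04,True): print(s,np.round(q[0],1),np.round(q[1],1),q[2])
E
```

```text
(0.51, 0.385, 0.24, 90, 26) ([-0.316, -0.162, -0.538], [-0.0, 0.108, -0.0])
(0.49, 0.385, 0.36, 90, 12) ([-0.263, -0.1, -0.539], [0.0, 0.163, 0.0])
(0.48, 0.38, 0.46, 90, 0) ([-0.128, -0.05, -0.484], [0.0, 0.14, 0.0])
(0.52, 0.19, 0.46, 85, 0) ([-0.95, 0.2, 0.0], [0.0, -0.0, 0.058])
(0.54, 0.0, 0.46, 80, 0) ([-0.938, 0.182, 0.0], [-0.0, -0.0, 0.058])
[317  18  24  24 449] [769.1 -18.1] [49. 46.] 58.37144088745117
[ 231  171   48   64 1652] [ 469.  -247.9] [126.3  68.6] 78.57070922851562
```

View pics/w1.png

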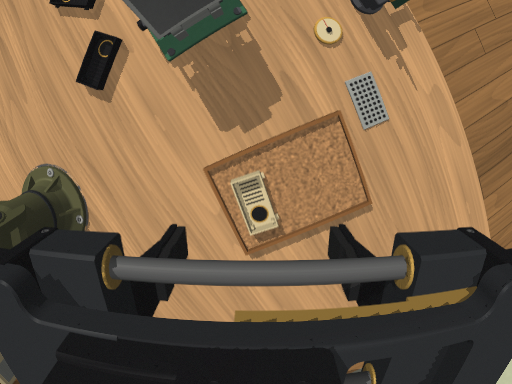

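```bash
python3 - <<'E'
from h import *
r=load("w1")
P=plane(r,[(340,113),(371,203),(247,253),(205,167)],.022,True)[:,:2]*1000; print(P.round(1).tolist(),P.mean(0))
e=P[1]+P[2]-P[0]-P[3];print(np.degrees(np.arctan2(e[1],e[0])),np.linalg.norm(e)/2);e=P[1]-P[2]+P[0]-P[3];print(np.degrees(np.arctan2(e[1],e[0])),np.linalg.norm(e)/2)
P=plane(r,[(264,172),(279,226),(247,237),(232,180)],.04,True)[:,:2]*1000; print(P.round(1).tolist(),P.mean(0))
e=P[1]+P[2]-P[0]-P[3];print(np.degrees(np.arctan2(e[1],e[0])))
E
```

```text
[[708.5, -176.0], [683.4, -382.0], [389.5, -343.5], [416.6, -133.5]] [ 549.50351245 -258.76559829]
-97.15828933436859 209.66122518421713
-7.875103004447907 295.6875859779332
[[516.2, -200.7], [485.4, -315.5], [415.0, -303.1], [453.5, -182.3]] [ 467.51294984 -250.38638445]
-106.4068453353244
```

Call:
step_arm(delta_pos=[[-0.08,-0.04,-0.13],[-0.16,-0.08,-0.27],[-0.24,-0.12,-0.4],[-0.32,-0.16,-0.54],[-0.32,-0.16,-0.54]], rot=[[0,0.027,0],[0,0.054,0],[0,0.081,0],[0,0.108,0],[0,0.108,0]], gripper=[0.2,0.2,0.2,0.2,0.2], squeeze=14)

```text
time_s: 12.48
tool_pos: [0.5114, 0.3839, 0.2451]
tool_rot: [179.7, 25.7, 89.7]
force: [0.4, 0.3, -0.2]
grip_width: 0.062
grasp_force: 14.0
```

Call:
step_arm(delta_pos=[[-0.07,-0.03,-0.13],[-0.13,-0.05,-0.27],[-0.2,-0.08,-0.4],[-0.26,-0.1,-0.54],[-0.26,-0.1,-0.54]], rot=[[0,0.04,0],[0,0.08,0],[0,0.12,0],[0,0.163,0],[0,0.163,0]], gripper=[0.2,0.2,0.2,0.2,0.2])

```text
time_s: 13.1
tool_pos: [0.4914, 0.3836, 0.3635]
tool_rot: [179.8, 11.7, 89.7]
force: [0.3, 0.4, -1.3]
grip_width: 0.0624
grasp_force: 14.0
```

Call:
step_arm(delta_pos=[[-0.03,-0.01,-0.12],[-0.06,-0.02,-0.24],[-0.1,-0.04,-0.36],[-0.13,-0.05,-0.48],[-0.13,-0.05,-0.48]], rot=[[0,0.035,0],[0,0.07,0],[0,0.105,0],[0,0.14,0],[0,0.14,0]], gripper=[0.2,0.2,0.2,0.2,0.2])

```text
time_s: 13.72
tool_pos: [0.4808, 0.3785, 0.4648]
tool_rot: [179.7, -0.5, 89.9]
force: [-0.4, 0.3, -1.3]
grip_width: 0.0622
grasp_force: 14.0
```

Call:
step_arm(delta_pos=[[-0.25,0.05,0],[-0.5,0.1,0],[-0.75,0.15,0],[-0.95,0.2,0],[-0.95,0.2,0]], rot=[[0,0,0.015],[0,0,0.03],[0,0,0.045],[0,0,0.058],[0,0,0.058]], gripper=[0.2,0.2,0.2,0.2,0.2])

```text
time_s: 14.35
tool_pos: [0.5208, 0.1856, 0.4596]
tool_rot: [-180.0, -0.1, 84.6]
force: [0.4, 0.6, -0.4]
grip_width: 0.0614
grasp_force: 14.0
```

Call:
step_arm(delta_pos=[[-0.25,0.05,0],[-0.5,0.1,0],[-0.75,0.15,0],[-0.94,0.18,0],[-0.94,0.18,0]], rot=[[0,0,0.015],[0,0,0.03],[0,0,0.045],[0,0,0.058],[0,0,0.058]], gripper=[0.2,0.2,0.2,0.2,0.2])

```text
time_s: 14.98
tool_pos: [0.5393, -0.0033, 0.4588]
tool_rot: [-179.9, -0.1, 79.7]
force: [0.6, 0.6, -0.1]
grip_width: 0.0619
grasp_force: 14.0
```

```bash
python3 - <<'E'
from h import *
from cell import viewer
r=viewer.read_camera("top"); np.savez("pics/t2.npz",**r)
p,R,o=now();print(p.round(4),o["tool_rot"].round(1))
for w in [(.59,-.13,.36,80,15),(.617,-.22,.24,80,35.1)]:
    q=lean(w[3],w[4]); print(w,delta(p,R,w[:3],q)); p,R=np.array(w[:3]),q
E
```

```text
[ 5.394e-01 -5.000e-04  4.587e-01] [-179.9   -0.2   80. ]
(0.59, -0.13, 0.36, 80, 15) ([-0.595, 0.363, 0.491], [-0.001, -0.177, -0.0])
(0.617, -0.22, 0.24, 80, 35.1) ([-0.25, 0.211, 0.688], [-0.0, -0.234, -0.0])
```

Call:
step_arm(delta_pos=[[-0.15,0.09,0.12],[-0.3,0.18,0.25],[-0.45,0.27,0.37],[-0.6,0.36,0.49],[-0.6,0.36,0.49]], rot=[[0,-0.044,0],[0,-0.088,0],[0,-0.132,0],[0,-0.177,0],[0,-0.177,0]], gripper=[0.2,0.2,0.2,0.2,0.2])

```text
time_s: 15.65
tool_pos: [0.5894, -0.1287, 0.3572]
tool_rot: [-179.6, 15.1, 80.3]
force: [0.1, 0.6, -0.5]
grip_width: 0.0617
grasp_force: 14.0
```

Call:
step_arm(delta_pos=[[-0.06,0.05,0.17],[-0.12,0.1,0.34],[-0.18,0.16,0.51],[-0.25,0.21,0.69],[-0.25,0.21,0.69]], rot=[[0,-0.058,0],[0,-0.117,0],[0,-0.175,0],[0,-0.234,0],[0,-0.234,0]], gripper=[0.2,0.2,0.2,0.2,0.2])

```text
time_s: 16.27
tool_pos: [0.6156, -0.2174, 0.2369]
tool_rot: [-179.5, 35.1, 80.5]
force: [-0.4, 0.5, -0.4]
grip_width: 0.0621
grasp_force: 14.0
```

```bash
python3 - <<'E'
from h import *
from cell import viewer
r=viewer.read_camera("wrist"); np.savez("pics/w4.npz",**r);cv2.imwrite("pics/w4.png",r["img"][:,:,::-1])
p,R,o=now();print(p.round(4),o["tool_rot"].round(1),o["qpos"].round(0))
E
```

```text
[ 0.6166 -0.2179  0.2396] [-179.8   35.1   80.3] [-25.  22.  31.  88.  24.  77. -12.]
```

View pics/w4.png

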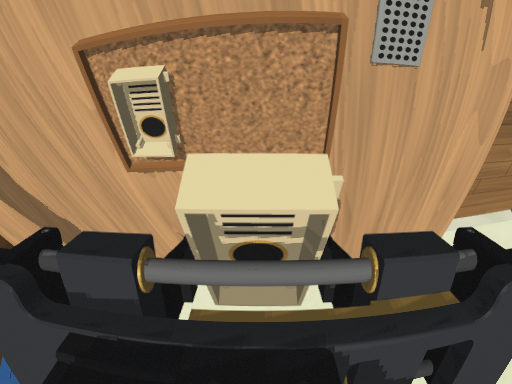

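```bash
python3 - <<'E'
from h import *
r=load("w4");H=hsv(r).astype(int)
m=(H[...,0]>18)&(H[...,0]<34)&(H[...,1]>25)&(H[...,1]<125)&(H[...,2]>110);m[:,190:]=0;m[:60]=0;m[158:]=0;m[:,:100]=0
m=cv2.morphologyEx(m.astype(np.uint8),cv2.MORPH_CLOSE,np.ones((7,7)))
L=[];
for y in range(88,146,4):
    x=np.where(m[y])[0]
    L.append((x[0]-.5,y,x[-1]+.5))
L=np.array(L);print(L.astype(int).tolist())
for k in(0,2):
    P=plane(r,L[:,[k,1]],.04,True)[:,:2]; f=np.polyfit(P[:,1],P[:,0],1); print("yaw",90-np.degrees(np.arctan(f[0])),P[[0,-1]].round(4).tolist())
for n,px in(("tray left",[(82,50),(128,168)]),("tray right",[(344,20),(333,130)]),("end",[(78,46),(344,15)])):
    P=plane(r,px,.022,True);e=P[1]-P[0];print(n,np.degrees(np.arctan2(e[1],e[0])),P[:,:2].round(4).tolist())
P=plane(r,[(110,77),(164,67)],.04,True);e=P[1]-P[0];print("done end",np.degrees(np.arctan2(e[1],e[0])),P[:,:2].round(4).tolist())
E
```

```text
[[108, 88, 160], [110, 92, 160], [111, 96, 161], [112, 100, 162], [114, 104, 163], [115, 108, 163], [116, 112, 165], [117, 116, 165], [119, 120, 166], [120, 124, 167], [121, 128, 168], [123, 132, 169], [124, 136, 179], [126, 140, 180], [127, 144, 172]]
yaw 78.66098889295958 [[0.4442, -0.1939], [0.4274, -0.28]]
yaw 83.72718465977006 [[0.5055, -0.2114], [0.4892, -0.2936]]
tray left -99.38431770545294 [[0.4223, -0.1431], [0.3899, -0.3392]]
tray right -95.59731326032207 [[0.7075, -0.1729], [0.6931, -0.3193]]
end -6.119279819815714 [[0.4197, -0.1365], [0.7077, -0.1674]]
done end -5.548341839901188 [[0.453, -0.1812], [0.5187, -0.1875]]
```

```bash
python3 - <<'E'
from h import *
p,R,o=now()
for w in [(.616,-.270,.06,81,35.1),(.616,-.270,.028,81,35.1)]:
    q=lean(w[3],w[4]); print(w,delta(p,R,w[:3],q)); p,R=np.array(w[:3]),q
E
```

```text
(0.616, -0.27, 0.06, 81, 35.1) ([0.305, 0.044, 0.883], [-0.007, -0.001, -0.007])
(0.616, -0.27, 0.028, 81, 35.1) ([0.092, -0.0, 0.131], [0.0, 0.0, 0.0])
```

Call:
step_arm(delta_pos=[[0.08,0.01,0.22],[0.15,0.02,0.44],[0.23,0.03,0.66],[0.27,0.04,0.78],[0.305,0.044,0.88],[0.305,0.044,0.88]], rot=[[-0.007,0,-0.007],[-0.007,0,-0.007],[-0.007,0,-0.007],[-0.007,0,-0.007],[-0.007,0,-0.007],[-0.007,0,-0.007]], gripper=[0.2,0.2,0.2,0.2,0.2,0.2])

```text
time_s: 17.08
tool_pos: [0.6162, -0.2726, 0.0617]
tool_rot: [179.9, 35.1, 80.8]
force: [0.3, -0.2, -0.2]
grip_width: 0.0621
grasp_force: 14.0
```

```bash
python3 - <<'E'
from h import *
p,R,o=now();print(p.round(4),o["tool_rot"].round(2),o["force"])
for w in [(.616,-.270,.028,81,35.1),(.616,-.270,.0245,81,35.1)]:
    print(delta(p,R,w[:3],lean(w[3],w[4])))
E
```

```text
[ 0.6162 -0.2726  0.0617] [179.87  35.11  80.79] [ 0.34403397 -0.19151446 -0.224286  ]
([0.107, -0.003, 0.131], [0.0, 0.0, -0.002])
([0.117, -0.003, 0.145], [0.0, 0.0, -0.002])
```

Call:
step_arm(delta_pos=[[0.03,0,0.04],[0.06,0,0.07],[0.08,0,0.1],[0.095,0,0.12],[0.107,0,0.131],[0.107,0,0.131]], rot=[[0,0,0],[0,0,0],[0,0,0],[0,0,0],[0,0,0],[0,0,0]], gripper=[0.2,0.2,0.2,0.2,0.2,0.2])

```text
time_s: 17.82
tool_pos: [0.6164, -0.2706, 0.0276]
tool_rot: [179.9, 35.2, 80.8]
force: [0.1, -0.1, -0.7]
grip_width: 0.062
grasp_force: 14.0
```

Call:
step_arm(delta_pos=[[0.003,0,0.004],[0.006,0,0.008],[0.006,0,0.008]], rot=[[0,0,0],[0,0,0],[0,0,0]], gripper=[0.2,0.2,0.2])

```text
time_s: 18.2
tool_pos: [0.6165, -0.2706, 0.0259]
tool_rot: [179.9, 35.2, 80.8]
force: [0.8, -0.1, -0.4]
grip_width: 0.0623
grasp_force: 14.0
```

Call:
step_arm(delta_pos=[[0.0015,0,0.002],[0.003,0,0.004],[0.003,0,0.004]], rot=[[0,0,0],[0,0,0],[0,0,0]], gripper=[0.2,0.2,0.2])

```text
time_s: 18.58
tool_pos: [0.6166, -0.2707, 0.0251]
tool_rot: [179.8, 35.2, 80.8]
force: [0.3, 0.4, 1.9]
grip_width: 0.0618
grasp_force: 14.8
```

```bash
python3 - <<'E'
from h import *
from cell import viewer
r=viewer.read_camera("wrist");np.savez("pics/w5.npz",**r);crop(r,60,0,400,260,2,"pics/w5.png")
p,R,o=now();print(p.round(4),o["tool_rot"].round(2),o["force"])
E
```

```text
[ 0.6166 -0.2707  0.0251] [179.83  35.17  80.78] [0.12360784 0.42475327 0.64682801]
```

View pics/w5.png

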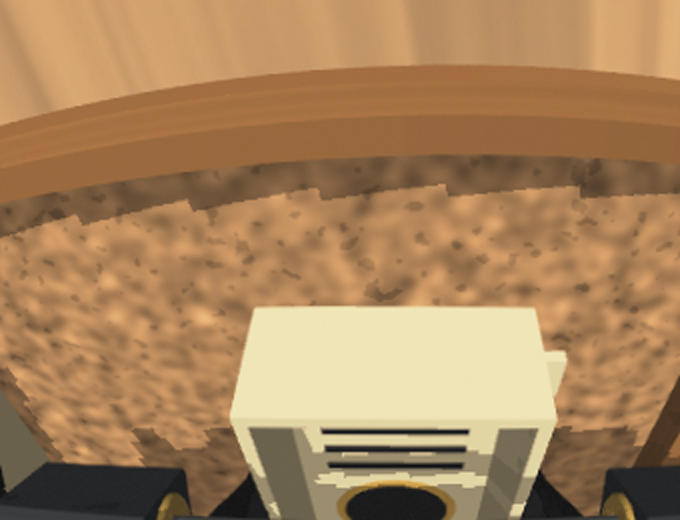

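Call:
step_arm(delta_pos=[[0,0,0],[0,0,0],[0,0,0],[0,0,0],[0,0,0],[0,0,0],[0,0,0]], rot=[[0,0,0],[0,0,0],[0,0,0],[0,0,0],[0,0,0],[0,0,0],[0,0,0]], gripper=[0.42,0.44,0.48,0.55,0.65,0.8,0.9], squeeze=4)

```text
time_s: 19.5
tool_pos: [0.6166, -0.2707, 0.025]
tool_rot: [179.8, 35.2, 80.8]
force: [-0.1, -0.3, 2.4]
grip_width: 0.0796
grasp_force: 1.5
```

```bash
python3 - <<'E'
from h import *
p,R,o=now();print(p.round(4),o["tool_rot"].round(2),o["force"].round(2),o["grip_width"],o["grasp_force"])
E
```

```text
[ 0.6166 -0.2707  0.025 ] [179.84  35.16  80.78] [-0.07 -0.31  2.4 ] 0.07955311351828134 1.5074548095435603
```

Call:
step_arm(delta_pos=[[0,0,-0.02],[0,0,-0.1],[0,0,-0.25],[0,0,-0.45],[0,0,-0.65],[0,0,-0.85],[0,0,-0.85]], rot=[[0,0,0],[0,0,0],[0,0,0],[0,0,0],[0,0,0],[0,0,0],[0,0,0]], gripper=[0.9,0.9,0.9,0.9,0.9,0.9,0.9])

```text
time_s: 20.38
tool_pos: [0.6346, -0.1702, 0.1669]
tool_rot: [179.5, 35.0, 80.8]
force: [-1.2, -0.3, -0.6]
grip_width: 0.0828
grasp_force: 0.0
```

```bash
python3 - <<'E'
from h import *
from cell import viewer
r=viewer.read_camera("wrist");np.savez("pics/w6.npz",**r)
t=viewer.read_camera("top")
a=cv2.resize(r["img"][0:230,60:400],None,fx=1.5,fy=1.5);b=cv2.resize(t["img"][125:265,130:395],None,fx=1.5,fy=1.5)
W=max(a.shape[1],b.shape[1]);f=lambda i:cv2.copyMakeBorder(i,0,0,0,W-i.shape[1],0)
cv2.imwrite("pics/w6.png",np.vstack([f(a),f(b)])[:,:,::-1])
p,R,o=now();print(p.round(4),o["force"].round(2),o["grip_width"],o["grasp_force"],o["time_s"])
E
```

```text
[ 0.6316 -0.1733  0.1639] [-0.38 -0.23 -0.11] 0.08268239786991112 0.0 20.475
```

View pics/w6.png

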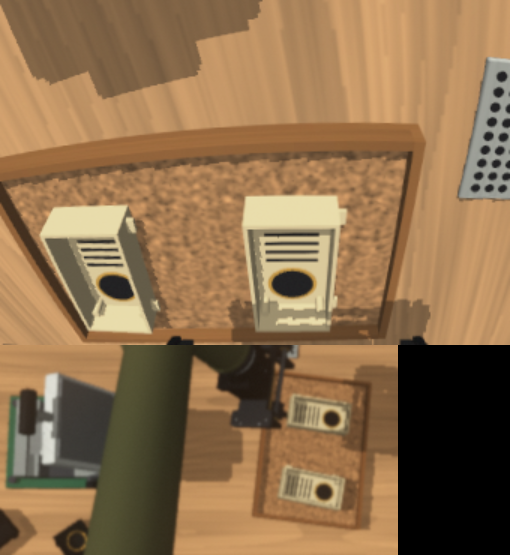

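```bash
python3 -c "
from cell import env
print(env.sign_off())"
```

```text
the job is handed in; nothing more can be done
None
```

I tipped the cream shell, drew it out of the mould and set it open side up in the free half of the tray. The last pictures show it flat and roughly parallel to the finished shell, and I signed the job off about 20.5 s into the 53 s limit (the sign-off returned no verdict).

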